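# Open the T-handle tool chest

## Task

Open the sliding lid of the blue steel chest on the bench: press the round release button until the flush T-handle pops up, turn the handle clockwise until it comes up against its stop without forcing it, then slide the lid back, away from the robot, fully open. Press and turn gently, leave the handle out and turned, and do not disturb the jar, the bearing ring or the spanner.

Things in the scene. Friction and masses are not known exactly. Their poses are not given: they have to be found in the camera images.
- chest: Blue steel chest fixed on the bench, 400 (x) x 240 (y) x 105 mm high; origin: centre of its underside, x = the lid's opening direction (away from the robot), y left. Over its near 220 mm lies a grey sliding lid, 26 mm thick, top 132 mm above the bench, that slides back over the lower rear deck. The lid is bolted until the handle is turned.
- button: Steel push button, 22 mm across, 75 mm to the chest's +y of the handle; origin: centre of its top, 18 mm above the lid. Light take-up (1 to 3 N, unseen length 1.5 to 9.5 mm, differs each start), then a stiffer trigger (1.5 N/mm, from about 2 N more) that frees the handle 2 to 3 mm on, at 7 to 10 N in all, and bottoms hard 1 to 2 mm later. Over 20 N damages it.
- bar_mid (a point): Centre of the T-handle's steel bar, 96 mm long (its y), 14 wide (x), 14 high. At rest it lies along the chest's y in a recess, top flush with the lid; 5.5 mm gaps, too narrow for fingers. Freed, it springs up 26 mm on a 14 mm stem: its underside is then 12 mm above the lid and it can be pinched across its width from above. About 4 N would push it down again. It cannot turn while down.
- plunger (a joint): How far the handle has popped up: 0 flush, 0.026 m fully out.
- spindle (a joint): Turn of the handle's spindle, rad, 0 at rest, growing clockwise seen from above. Drag about 0.2 N m; stays where left. A firm stop lies somewhere from 0.80 to 1.41 rad (a little springy; unseen, differs each start); the lid's bolt is clear only in the last 0.06 rad before the stop.
- bar (a joint): Twist of the bar on its springy spindle, rad, positive when the bar is turned clockwise ahead of the spindle: the turning torque divided by 4 N m per rad, so about 0.05 while turning freely, rising at the stop. More than 0.16 either way (0.64 N m) damages the handle.
- lid (a joint): How far the lid has slid open along the chest's x: 0 closed, 0.12 m fully open at its stop. It slides with a drag of about 4 N and stays where it is left; it can be pushed or pulled by the handle.
- jar: Bystander: amber glass jar with a steel cap, 64 mm across, 85 mm high, standing on the bench left of the chest; origin at the centre of its underside.
- bearing: Bystander: steel bearing ring, 76 mm across, 22 mm high, lying flat right of the chest; origin at the centre of its underside.
- spanner: Bystander: steel spanner 170 mm long, lying on the bench right of the chest; origin at the middle of its underside.

How it is judged:
By the outcome, as a careful person would: the job done as asked, in the order asked, and still so for the second after the job is handed in, with the robot touching nothing.
It also fails if it takes over 61 s, if anything falls off the work surface, if the arm or the gripper's body presses on something with over 40 N, if the wrist force passes 120 N, or if a joint passes its speed limit or range.

## Robot

A 7-joint arm with a two-finger parallel gripper is mounted at the origin on the work surface. World frame = base frame: x ahead of the robot, y to its left, z up, the work surface at z = 0. Lengths are in m, angles in rad, forces in N, time in s.
With the tool pointing down it reaches from about 0.4 to 0.875 m from the base axis. Payload 6.5 kg.
Tool frame: the origin (TCP) lies on the centre line of the jaws, within the pads' length; the fingertips stand 14 mm ahead of it and the grasp point (between the pads) lies 5 mm behind it; x points along the fingers, y is the direction in which the jaws open and shut, and the axes are right-handed (so a half turn about x gives the same grasp; the last joint's range is limited). The gripper opens to 85 mm and grips with 20 to 120 N. Pads are 22 mm wide; open, the fingers measure 114 mm over their backs; the gripper's body (76 mm by 85 mm) begins 54 mm behind the grasp point. The pads swing forward as they close: fully open they stand 13 mm farther back than shut.
Start: joints at [1.216, 0.536, -0.004, 1.538, 0.003, 1.067, -0.071], TCP at [0.185, -0.623, 0.245] pointing down, gripper open.
Joint ranges: [-2.7, 2.7], [-0.37, 2.16], [-1.27, 1.26], [0.24, 2.4], [-1.31, 4.45], [0.19, 1.91], [-2.76, 2.76]. Speed limits (rad/s): [2.39, 2.39, 3.14, 3.14, 3.14, 3.14, 3.14].

## Interface

Orientations are given as a unit quaternion [x, y, z, w].
In Python, from workcell import ctrl gives the robot as it stands.
- The arm moves only by the tool move_arm, never from a script. Its argument "deltas" is a list of rows, each a list of 3 entries, a list of its own where there are three numbers: the opening, from 0 (shut) to 1 (fully open), then the shift along the tool's x, y, z normalised to -1 to 1, where 1 is 4 cm, then the turn, a rotation vector about the tool's x, y, z normalised to -1 to 1, where 1 is 8 degrees. A call has 1 to 5 rows; each row shifts and turns the commanded pose from where the row before left it, along the tool's axes as they then stand; what a row does not reach is not made up. A row lasts 1/10 s, in which the tool goes at most 50 mm and 8.59 degrees, less where a joint would pass 70% of its speed; a pose out of reach is approached as far as the arm can. A call with a number of a shift or a turn outside -1 to 1 is refused whole. A call with a gripper value outside its range is refused whole. The fingers move at their own pace and stop on an object; "squeeze" is the grip in N (left out, the last holds). Time passes only in rows, so rows that do not move let the fingers close. It gives the time, the measured TCP pose, the force and the opening at its end, in the units of the state.
- ctrl.get_state(): the state, without advancing time (a new reading comes with each control period).
- ctrl.capture(name): name is "scene" or "top"; returns a dict with "img" (480x640x3 uint8, red, green, blue), "fx", "fy", "cx", "cy" (pixels), "dist" ([k1, k2, p1, p2, k3] as OpenCV has them; the pictures are not rectified), "position" and "rotation" of the camera in the world. Camera axes: x right, y down, z forward; pixel columns grow to the right and rows downward; lengths in m; the calibration is good to about 2 mm. A picture is of the moment at which its call begins. There is no depth.
- ctrl.hand_in(): hands the job in, once; it reports no verdict.
The state is a dict: "clock": time; "qpos": joint angles; "joint_vel": joint speeds; "joint_efforts": joint torques, N m; "tool_pos": TCP position; "eef_rot": TCP orientation; "wrist_force": force on the tool from outside, world axes, zero at the start; "wrist_torque": the same for the moment, N m; "opening": finger opening in m.
Only numpy, scipy, OpenCV 4.12 (cv2) and the standard library are available. Lean on these libraries where they do the work, as an engineer would, in place of code of your own. Each camera call takes 0.05 s, during which the arm holds its last target. There are 200 camera calls.

## Working session

There is one attempt and no reset: what is moved stays moved. The work goes in short steps, Python scripts to look and compute and a tool call to move; the robot and the scene stay as the last step left them, time stands still between calls to the robot, and variables do not carry over. Pictures are saved under pics/ and viewed, about 8 in all and at most 12, crops included, and the job is handed in when it is done.

Besides the shell and the picture viewer there is one more tool, called after "Emit:" by a JSON object that holds its "name" and its "arguments". move_arm: Moves the arm, as the interface text tells. Scaled input: -1 to 1 covers 4 cm each way for a shift and 8 degrees each way for a turn. Its arguments: {"type":"object","properties":{"deltas":{"type":"array"},"squeeze":{"type":"number"}},"required":["deltas"]}

```bash
mkdir -p pics; ls; python3 - <<'E'
from workcell import ctrl
import cv2,numpy as np
s=ctrl.get_state()
for k,v in s.items(): print(k,np.round(v,4))
for n in("scene","top"):
    c=ctrl.capture(n); cv2.imwrite(f"pics/{n}0.png",c["img"][:,:,::-1])
    print(n,[np.round(c[k],4).tolist() for k in("fx","fy","cx","cy","dist","position","rotation")])
E
```

```text
pics
clock 0.0
qpos [ 1.2158  0.5372 -0.0044  1.5389  0.0026  1.0673 -0.0712]
joint_vel [-0.0005 -0.0009  0.001   0.0002 -0.0018 -0.0006  0.0007]
joint_efforts [ 6.00000e-04 -5.83404e+01  1.04800e+00 -2.59108e+01  1.23000e-02
  9.40000e-03 -0.00000e+00]
tool_pos [ 0.1849 -0.6225  0.2444]
eef_rot [-0.6996 -0.1024  0.6999 -0.1012]
wrist_force [-0.5234 -0.9856  0.0996]
wrist_torque [-0.0459 -0.0015 -0.0277]
opening 0.0855
scene [486.7357, 486.7357, 320.0626, 236.8918, [-0.0872, 0.0, 0.0, 0.0, 0.0], [1.3025, 0.0914, 1.1309], [0.6431, 0.6917, -0.2468, -0.2169]]
top [488.1971, 488.1971, 322.8601, 229.7085, [-0.0432, 0.0, 0.0, 0.0, 0.0], [0.2766, 0.0124, 1.1402], [-0.658, 0.7428, -0.0925, 0.0823]]
```

View pics/top0.png

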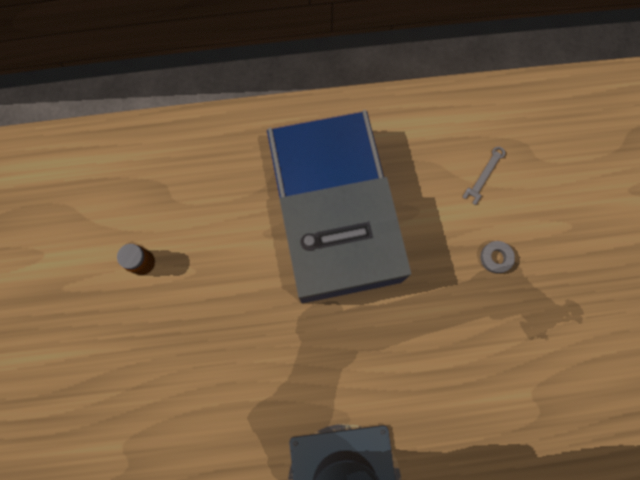

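View pics/scene0.png

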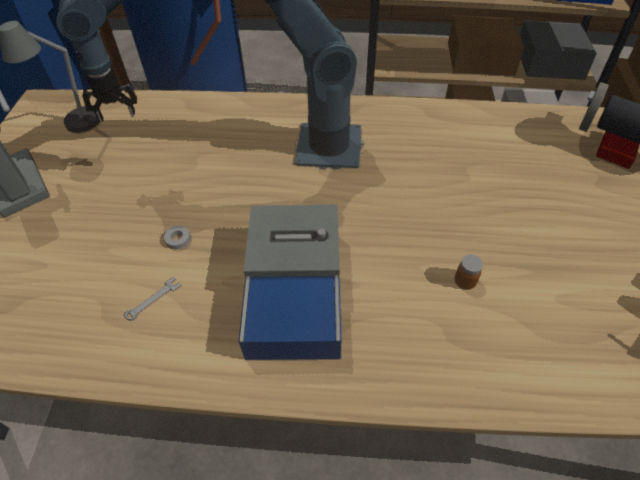

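Top view: button at about (309,241), bar from (322,239) to (368,233), lid around it; jar at (135,258), ring (499,257), spanner (485,175). Scene view: button (322,234), bar (273–311,237).

```bash
cat > h.py <<'E'
import cv2,numpy as np
from scipy.spatial.transform import Rotation as R
def ray(c,uv,z):
    K=np.array([[c["fx"],0,c["cx"]],[0,c["fy"],c["cy"]],[0,0,1]])
    p=cv2.undistortPoints(np.array(uv,float).reshape(-1,1,2),K,np.array(c["dist"])).reshape(-1,2)
    r=c["rotation"]; r=R.from_quat(r).as_matrix() if np.size(r)==4 else np.array(r)
    d=np.c_[p,np.ones(len(p))]@r.T; o=np.array(c["position"])
    return o+d*((z-o[2])/d[:,2])[:,None]
E
python3 - <<'E'
from workcell import ctrl
from h import *
for n,(x0,y0,x1,y1) in dict(top=(295,215,378,255),scene=(262,222,335,248)).items():
    c=ctrl.capture(n); g=cv2.cvtColor(c["img"],cv2.COLOR_RGB2GRAY)
    sub=g[y0:y1,x0:x1]; t=np.median(sub)+ (25)
    m=(sub>t).astype(np.uint8); nn,l,s,ce=cv2.connectedComponentsWithStats(m)
    print(n,np.median(sub),sub.max())
    for i in range(1,nn):
        if s[i,4]<15: continue
        pts=np.argwhere(l==i)[:,::-1]+[x0,y0]
        rc=cv2.minAreaRect(pts.astype(np.float32))
        print(s[i],ce[i]+[x0,y0],rc)
        for z in(.132,.150): print(z,ray(c,ce[i]+[x0,y0],z).round(4))
        b=cv2.boxPoints(rc); print(ray(c,b,.132).round(4).tolist())
    v=cv2.resize(c["img"][y0-25:y1+70,x0-25:x1+50],None,fx=4,fy=4,interpolation=cv2.INTER_CUBIC)
    cv2.imwrite(f"pics/{n}z.png",v[:600,:800,::-1])
# lid edges from top: 
c=ctrl.capture("top"); 
P=ray(c,[[282,196],[386,180],[408,275],[299,297]],.132); print(P.round(3).tolist())
E
```

```text
top 84.0 111
[29 22  9  4 15] [327.8 238.6] ((328.00006103515625, 238.5), (1.4552137851715088, 8.48874568939209), 75.96376037597656)
0.132 [[ 0.5098 -0.026   0.132 ]]
0.15 [[ 0.5056 -0.0253  0.15  ]]
[[0.5104, -0.0173, 0.132], [0.5127, -0.0352, 0.132], [0.5096, -0.0356, 0.132], [0.5072, -0.0177, 0.132]]
scene 103.0 132
[34 13 13  2 20] [302.85 235.65] ((302.0, 235.5), (1.0, 12.0), 90.0)
0.132 [[ 0.5147 -0.0334  0.132 ]]
0.15 [[ 0.5289 -0.0312  0.15  ]]
[[0.5137, -0.0517, 0.132], [0.5117, -0.0202, 0.132], [0.515, -0.0198, 0.132], [0.5171, -0.0513, 0.132]]
[[0.616, 0.061, 0.132], [0.625, -0.169, 0.132], [0.412, -0.182, 0.132], [0.394, 0.048, 0.132]]
```

View pics/topz.png

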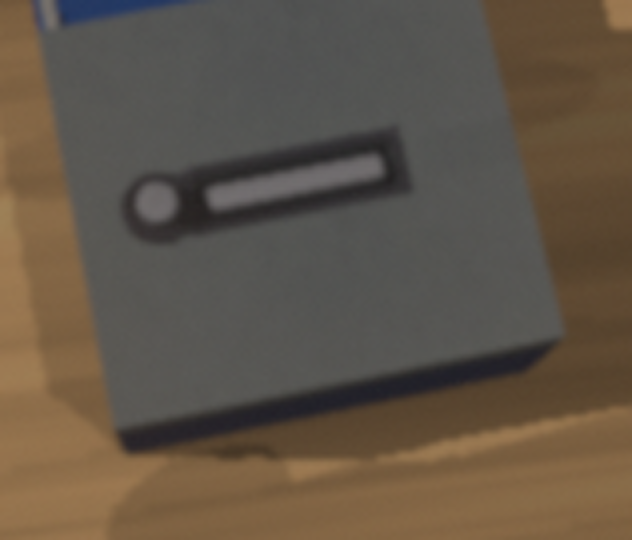

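View pics/scenez.png

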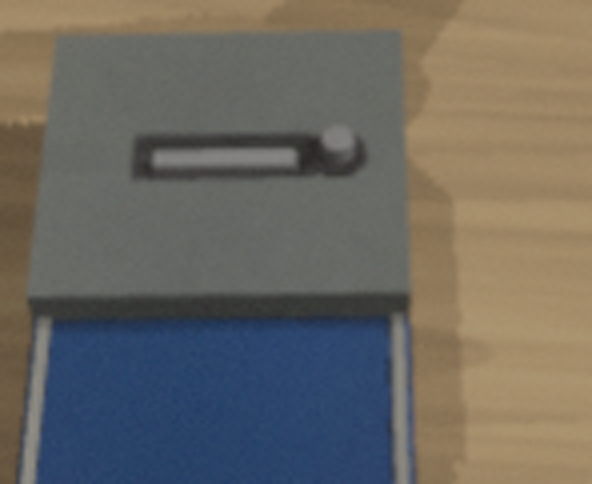

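The crops show the button top at (309,240) top / (322,232) scene, the bar ends at (321,239),(366,231) top and (275,237),(312,236) scene, plus clean lid corners.

```bash
python3 - <<'E'
from workcell import ctrl
from h import *
def px(u,o): return np.array(o)+(np.array(u)+.5)/4-.5
ct=ctrl.capture("top"); cs=ctrl.capture("scene")
T=(270,190);S=(237,197)
for c,o,bt,be,L in((ct,T,[157,202],[[207,198],[385,166]],[[45,28],[118,430],[562,337]]),(cs,S,[340,140],[[300,158],[152,160]],[[30,298],[410,296],[401,32],[56,32]])):
    b=ray(c,px(bt,o),.150)[0]; e=ray(c,px(be,o),.132); l=ray(c,px(L,o),.132)
    d=e[0]-e[1]; print("button",b.round(4),"bar",e.mean(0).round(4),"len",np.linalg.norm(d).round(4),"yaw",np.degrees(np.arctan2(-d[0],d[1])).round(2))
    v=b-e.mean(0); print("b-bar",np.linalg.norm(v[:2]).round(4),np.degrees(np.arctan2(-v[0],v[1])).round(2)); print(l.round(3).tolist())
s=ctrl.get_state(); print(R.from_quat(s["eef_rot"]).as_matrix().round(3))
E
```

```text
button [0.5071 0.0142 0.15  ] bar [ 0.5133 -0.0604  0.132 ] len 0.0963 yaw 3.53
b-bar 0.0749 4.69
[[0.615, 0.064, 0.132], [0.394, 0.048, 0.132], [0.414, -0.187, 0.132]]
button [0.5125 0.0161 0.15  ] bar [ 0.5188 -0.0587  0.132 ] len 0.0972 yaw 4.71
b-bar 0.0751 4.82
[[0.637, -0.168, 0.132], [0.619, 0.068, 0.132], [0.4, 0.049, 0.132], [0.415, -0.19, 0.132]]
[[-0.     0.285 -0.959]
 [ 0.    -0.959 -0.285]
 [-1.    -0.     0.   ]]
```

Emit:
{"name": "move_arm", "arguments": {"deltas": [[0,[0,-0.72,-0.685],[0,0,0]],[0,[0,-0.72,-0.685],[0,0,0]],[0,[0,-0.72,-0.685],[0,0,0]],[0,[0,-0.72,-0.685],[0,0,0]],[0,[0,-0.72,-0.685],[0,0,0]]], "squeeze": 20}}

```text
clock: 0.85
tool_pos: [0.276, -0.4446, 0.2454]
eef_rot: [0.7, 0.102, -0.7, 0.102]
wrist_force: [0.9, 0.2, 0.2]
opening: 0.0125
```

Emit:
{"name": "move_arm", "arguments": {"deltas": [[0,[0,-0.72,-0.685],[0,0,0]],[0,[0,-0.72,-0.685],[0,0,0]],[0,[0,-0.72,-0.685],[0,0,0]],[0,[0,-0.72,-0.685],[0,0,0]],[0,[0,-0.72,-0.685],[0,0,0]]]}}

```text
clock: 1.35
tool_pos: [0.3663, -0.2675, 0.2455]
eef_rot: [0.7, 0.102, -0.7, 0.102]
wrist_force: [1.2, -0.3, 0.2]
opening: -0.0002
```

Emit:
{"name": "move_arm", "arguments": {"deltas": [[0,[0,-0.72,-0.685],[0,0,0]],[0,[0,-0.72,-0.685],[0,0,0]],[0,[0,-0.72,-0.685],[0,0,0]],[0,[0,-0.72,-0.685],[0,0,0]],[0,[0,-0.72,-0.685],[0,0,0]]]}}

```text
clock: 1.85
tool_pos: [0.4567, -0.0905, 0.2456]
eef_rot: [0.7, 0.102, -0.7, 0.102]
wrist_force: [0.9, -0.3, 0.9]
opening: 0.0002
```

Emit:
{"name": "move_arm", "arguments": {"deltas": [[0,[0,-0.72,-0.685],[0,0,0]],[0,[0,-0.72,-0.685],[0,0,0]],[0,[0,-0.72,-0.685],[0,0,0]],[0,[0,0,0],[-1,0,0]],[0,[0,0,0],[-1,0,0]]]}}

```text
clock: 2.35
tool_pos: [0.5106, 0.0161, 0.2453]
eef_rot: [0.678, 0.201, -0.678, 0.201]
wrist_force: [-0.6, -0.1, -0.2]
opening: 0.0002
```

Emit:
{"name": "move_arm", "arguments": {"deltas": [[0,[0,0,0],[-1,0,0]],[0,[0,0,0],[-1,0,0]],[0,[0,0,0],[-1,0,0]],[0,[0,0,0],[-1,0,0]],[0,[0,0,0],[-1,0,0]]]}}

```text
clock: 2.85
tool_pos: [0.5103, 0.0142, 0.2454]
eef_rot: [0.569, 0.42, -0.569, 0.42]
wrist_force: [-0.7, -0.3, -0.7]
opening: 0.0001
```

Emit:
{"name": "move_arm", "arguments": {"deltas": [[0,[0,0,0],[-1,0,0]],[0,[0,0,0],[-1,0,0]],[0,[0,0,0],[-0.7,0,0]],[0,[0,0,0],[0,0,0]],[0,[0,0,0],[0,0,0]]]}}

```text
clock: 3.35
tool_pos: [0.5102, 0.0142, 0.2453]
eef_rot: [0.482, 0.517, -0.482, 0.517]
wrist_force: [0.3, -0.5, -0.4]
opening: 0.0002
```

Emit:
{"name": "move_arm", "arguments": {"deltas": [[0,[0.6,0.0,0],[0,0,0]],[0,[0.6,0,0],[0,0,0]],[0,[0.5,0,0],[0,0,0]],[0,[0,0,0],[0,0,0]]]}}

```text
clock: 3.75
tool_pos: [0.5084, 0.0141, 0.1751]
eef_rot: [0.481, 0.519, -0.483, 0.516]
wrist_force: [-0.3, 0.7, -0.1]
opening: 0.0003
```

```bash
cat > look.py <<'E'
import sys
from workcell import ctrl
from h import *
def look(name):
    out=[]
    for n,(x,y,w,h) in dict(scene=(230,150,130,125),top=(270,180,130,125)).items():
        c=ctrl.capture(n); out.append(cv2.resize(c["img"][y:y+h,x:x+w],None,fx=3,fy=4.8,interpolation=cv2.INTER_CUBIC) if 0 else cv2.resize(c["img"][y:y+h,x:x+w],(395,380),interpolation=cv2.INTER_CUBIC))
    cv2.imwrite(f"pics/{name}.png",np.hstack(out)[:,:,::-1])
    s=ctrl.get_state(); print(s["clock"],s["tool_pos"].round(4) if hasattr(s["tool_pos"],'round') else s["tool_pos"],s["wrist_force"],s["wrist_torque"],s["opening"])
look(sys.argv[1])
E
python3 look.py a1
```

```text
3.85 [0.5104 0.0145 0.1777] [-0.161311    0.36281523 -0.02928849] [-0.01128048 -0.02560901 -0.00658224] 2.0953236704998796e-05
```

View pics/a1.png

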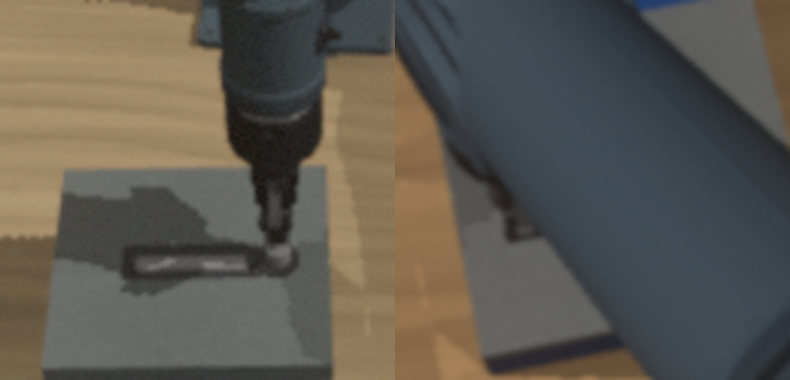

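The fingertip stands above the button (tip about (273,235) in the crop, button (278,248)), slightly short in +y; I shift 2 mm and descend.

Emit:
{"name": "move_arm", "arguments": {"deltas": [[0,[0.1,0,-0.05],[0,0,0]],[0,[0.1,0,0],[0,0,0]],[0,[0.05,0,0],[0,0,0]],[0,[0,0,0],[0,0,0]],[0,[0,0,0],[0,0,0]]]}}

```text
clock: 4.35
tool_pos: [0.5102, 0.0163, 0.1674]
eef_rot: [0.482, 0.518, -0.482, 0.518]
wrist_force: [-0.4, -0.4, 0.1]
opening: -0.0001
```

Emit:
{"name": "move_arm", "arguments": {"deltas": [[0,[0.025,0,0],[0,0,0]],[0,[0.025,0,0],[0,0,0]],[0,[0.025,0,0],[0,0,0]],[0,[0,0,0],[0,0,0]]]}}

```text
clock: 4.75
tool_pos: [0.51, 0.0163, 0.1642]
eef_rot: [0.482, 0.518, -0.482, 0.518]
wrist_force: [0.6, 0.5, -0.2]
opening: -0.0001
```

Emit:
{"name": "move_arm", "arguments": {"deltas": [[0,[0.025,0,0],[0,0,0]],[0,[0.025,0,0],[0,0,0]],[0,[0,0,0],[0,0,0]]]}}

```text
clock: 5.05
tool_pos: [0.5101, 0.0163, 0.1622]
eef_rot: [0.482, 0.518, -0.482, 0.518]
wrist_force: [0.3, 0.1, 0.2]
opening: -0.0003
```

Emit:
{"name": "move_arm", "arguments": {"deltas": [[0,[0.025,0,0],[0,0,0]],[0,[0.025,0,0],[0,0,0]],[0,[0,0,0],[0,0,0]]]}}

```text
clock: 5.35
tool_pos: [0.5102, 0.0163, 0.1608]
eef_rot: [0.482, 0.518, -0.482, 0.518]
wrist_force: [-2.1, -0.3, 7.7]
opening: 0.0004
```

Emit:
{"name": "move_arm", "arguments": {"deltas": [[0,[0.025,0,0],[0,0,0]],[0,[0,0,0],[0,0,0]]]}}

```text
clock: 5.55
tool_pos: [0.5102, 0.0163, 0.1597]
eef_rot: [0.482, 0.518, -0.482, 0.518]
wrist_force: [-2.3, -0.2, 5.6]
opening: -0.0
```

Emit:
{"name": "move_arm", "arguments": {"deltas": [[0,[0.025,0,0],[0,0,0]],[0,[0,0,0],[0,0,0]]]}}

```text
clock: 5.75
tool_pos: [0.5102, 0.0164, 0.1588]
eef_rot: [0.481, 0.518, -0.482, 0.518]
wrist_force: [-2.3, -0.6, 7.3]
opening: 0.0001
```

```bash
cat > pop.py <<'E'
import sys
from workcell import ctrl
from h import *
c=ctrl.capture("scene"); g=cv2.cvtColor(c["img"],cv2.COLOR_RGB2GRAY)[215:250,262:330]
import os
if os.path.exists("ref.png"):
    d=cv2.absdiff(g,cv2.imread("ref.png",0)); print("diff max",d[:, :50].max(),"n>25",(d[:,:50]>25).sum())
else: cv2.imwrite("ref.png",g)
s=ctrl.get_state(); print(s["clock"],np.round(s["tool_pos"],4),np.round(s["wrist_force"],2),np.round(s["wrist_torque"],3))
E
python3 pop.py; python3 pop.py
```

```text
5.8 [0.5102 0.0163 0.1588] [-2.2  -0.7   7.08] [-0.025  0.551  0.042]
diff max 7 n>25 0
5.85 [0.5102 0.0163 0.1588] [-1.81 -0.14  6.38] [-0.145  0.529  0.062]
```

Emit:
{"name": "move_arm", "arguments": {"deltas": [[0,[0.0125,0,0],[0,0,0]],[0,[0,0,0],[0,0,0]]]}}

```text
clock: 6.05
tool_pos: [0.5102, 0.0163, 0.1584]
eef_rot: [0.481, 0.518, -0.482, 0.518]
wrist_force: [-2.2, -0.7, 8.2]
opening: 0.0001
```

```bash
python3 pop.py
```

```text
diff max 11 n>25 0
6.1 [0.5102 0.0164 0.1584] [-3.04 -0.44  7.71] [-0.069  0.524 -0.05 ]
```

```bash
python3 look.py a2
```

```text
6.2 [0.5102 0.0164 0.1584] [-2.59162646 -0.69197651  7.58788279] [-0.09249623  0.50304958 -0.03835209] 0.00033666095808078427
```

View pics/a2.png

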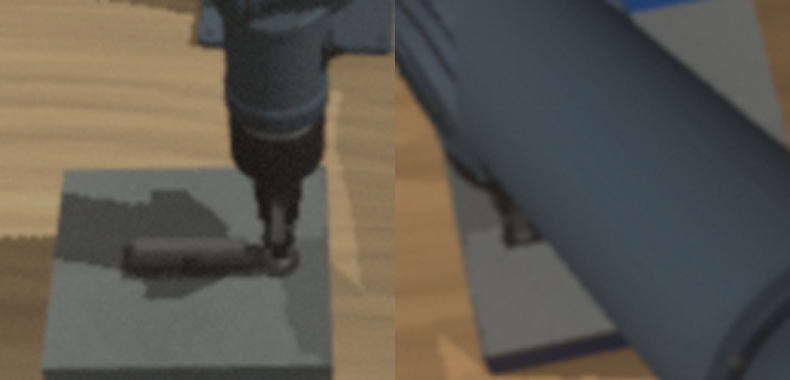

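The bar now looks like a raised block ((130–245, 240–270) in the crop), so it seems to have popped. I back off and verify.

Emit:
{"name": "move_arm", "arguments": {"deltas": [[0.35,[-0.3,0,0],[0,0,0]],[0.35,[-0.7,0,0],[0,0,0]],[0.35,[-0.7,0,0],[0,0,0]],[0.35,[-0.3,0,0],[0,0,0]],[0.35,[0,0,0],[0,0,0]]]}}

```text
clock: 6.7
tool_pos: [0.5112, 0.0164, 0.2395]
eef_rot: [0.482, 0.517, -0.481, 0.519]
wrist_force: [-0.1, -0.3, -0.3]
opening: 0.0301
```

```bash
python3 look.py a3
```

```text
6.8 [0.5096 0.0161 0.2371] [-0.18933264 -0.19893146  0.17560394] [-0.01095567 -0.0091043   0.02077507] 0.029766140520421407
```

View pics/a3.png

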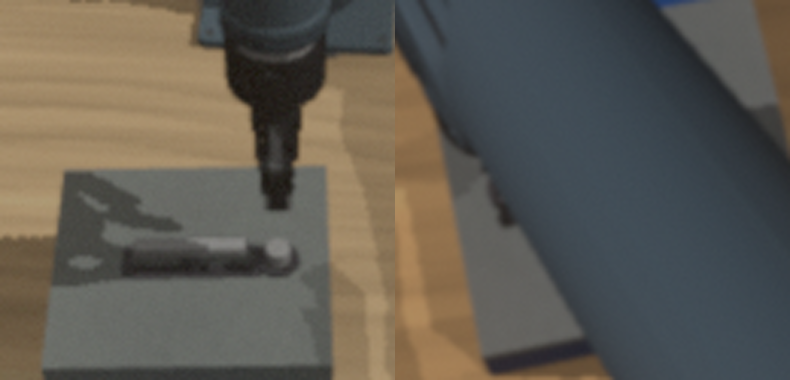

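The handle is up: the bar top is now at v≈243 in the crop (it was at 262), spanning u 130–245. Next I go above the bar.

Emit:
{"name": "move_arm", "arguments": {"deltas": [[0.4,[0,0.01,0.65],[0,0,0]],[0.4,[0,0,0.65],[0,0,0]],[0.4,[0.3,0,0.6],[0,0,0]],[0.4,[0.7,0,0],[0,0,0]],[0.4,[0.3,0,0],[0,0,0]]]}}

```text
clock: 7.3
tool_pos: [0.5137, -0.0602, 0.1825]
eef_rot: [0.481, 0.519, -0.483, 0.516]
wrist_force: [-2.0, 0.5, 0.4]
opening: 0.0341
```

Emit:
{"name": "move_arm", "arguments": {"deltas": [[0.4,[0,0,0],[0,0,0]],[0.4,[0,0,0],[0,0,0]]]}}

```text
clock: 7.5
tool_pos: [0.5159, -0.0584, 0.1858]
eef_rot: [0.481, 0.518, -0.481, 0.518]
wrist_force: [0.3, 0.2, 0.5]
opening: 0.0341
```

```bash
python3 look.py a4; python3 -c "
from workcell import ctrl;import numpy as np;print(np.round(ctrl.get_state()['qpos'],3))"
```

```text
7.6 [ 0.5166 -0.0587  0.1866] [ 0.5213881  -1.02807455 -0.11507647] [-0.00947908 -0.00384024 -0.00301331] 0.034103600255065925
[ 0.481  0.456 -0.573  1.908  0.319  0.867 -0.181]
```

View pics/a4.png

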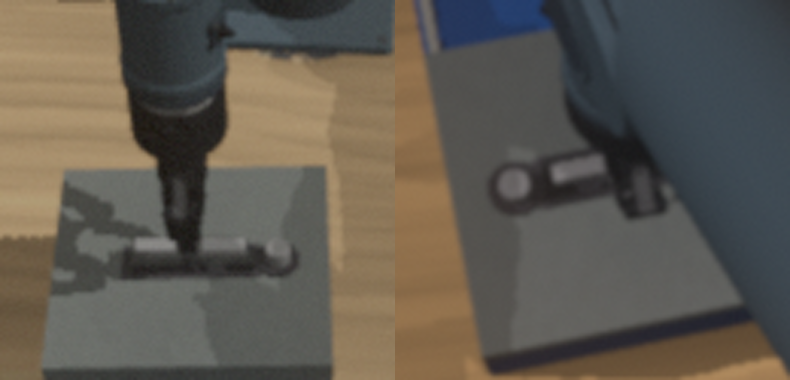

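The jaws straddle the bar near its middle (tip at (185,245), bar 133–246 in the crop). I descend.

Emit:
{"name": "move_arm", "arguments": {"deltas": [[0.4,[0.3,0,0],[0,0,0]],[0.4,[0.3,0,0],[0,0,0]],[0.4,[0.2,0,0],[0,0,0]],[0.4,[0,0,0],[0,0,0]],[0.4,[0,0,0],[0,0,0]]]}}

```text
clock: 8.1
tool_pos: [0.5158, -0.0593, 0.1535]
eef_rot: [0.481, 0.518, -0.482, 0.518]
wrist_force: [0.4, 0.0, -0.2]
opening: 0.0338
```

Emit:
{"name": "move_arm", "arguments": {"deltas": [[0.22,[0,0,0],[0,0,0]],[0.22,[0,0,0],[0,0,0]],[0.22,[0,0,0],[0,0,0]]]}}

```text
clock: 8.4
tool_pos: [0.5162, -0.0595, 0.1541]
eef_rot: [0.482, 0.518, -0.481, 0.518]
wrist_force: [0.4, -0.2, -0.4]
opening: 0.0185
```

Emit:
{"name": "move_arm", "arguments": {"deltas": [[0.1,[0,0,0],[0,0,0]],[0.1,[0,0,0],[0,0,0]],[0.1,[0,0,0],[0,0,0]]], "squeeze": 20}}

```text
clock: 8.7
tool_pos: [0.5156, -0.0595, 0.1539]
eef_rot: [0.481, 0.518, -0.482, 0.518]
wrist_force: [-3.1, 0.8, 3.5]
opening: 0.0131
```

```bash
cat > st.py <<'E'
from workcell import ctrl
import numpy as np
from scipy.spatial.transform import Rotation as R
s=ctrl.get_state(); m=R.from_quat(s["eef_rot"]).as_matrix()
print(s["clock"],np.round(s["tool_pos"],4),"F",np.round(s["wrist_force"],2),"T",np.round(s["wrist_torque"],3),"yaw",np.degrees(np.arctan2(m[1,1],m[0,1])).round(2),"op",round(s["opening"],4),"q",np.round(s["qpos"],2),"eff7",np.round(s["joint_efforts"][-1],2))
E
python3 st.py
```

```text
8.7 [ 0.5156 -0.0595  0.1539] F [-3.11  0.8   3.47] T [0.013 0.751 0.066] yaw 4.15 op 0.0131 q [ 0.46  0.5  -0.55  1.93  0.36  0.8  -0.21] eff7 -0.03
```

Emit:
{"name": "move_arm", "arguments": {"deltas": [[0.1,[-0.02,-0.01,0],[0,0,0]],[0.1,[0,0,0],[0,0,0]],[0.1,[0,0,0],[0,0,0]]], "squeeze": 40}}

```text
clock: 9.0
tool_pos: [0.5155, -0.0595, 0.1543]
eef_rot: [0.482, 0.518, -0.482, 0.518]
wrist_force: [-0.4, 0.5, -2.3]
opening: 0.013
```

```bash
python3 st.py
```

```text
9.0 [ 0.5155 -0.0595  0.1543] F [-0.44  0.49 -2.28] T [-0.014  0.099  0.034] yaw 4.15 op 0.013 q [ 0.46  0.5  -0.55  1.93  0.36  0.8  -0.21] eff7 -0.03
```

Emit:
{"name": "move_arm", "arguments": {"deltas": [[0.1,[0,0,0],[0.3,0,0]],[0.1,[0,0,0],[0.4,0,0]],[0.1,[0,0,0],[0.4,0,0]],[0.1,[0,0,0],[0.3,0,0]],[0.1,[0,0,0],[0,0,0]]]}}

```text
clock: 9.5
tool_pos: [0.5157, -0.0595, 0.1544]
eef_rot: [0.53, 0.468, -0.53, 0.468]
wrist_force: [0.4, -0.3, -3.5]
opening: 0.0127
```

```bash
python3 st.py
```

```text
9.5 [ 0.5157 -0.0595  0.1544] F [ 0.44 -0.26 -3.46] T [-0.06  -0.054  0.248] yaw -7.04 op 0.0127 q [ 0.43  0.49 -0.5   1.93  0.33  0.79 -0.38] eff7 -0.6
```

Emit:
{"name": "move_arm", "arguments": {"deltas": [[0.1,[0,0,0],[0.4,0,0]],[0.1,[0,0,0],[0.5,0,0]],[0.1,[0,0,0],[0.5,0,0]],[0.1,[0,0,0],[0.4,0,0]],[0.1,[0,0,0],[0.2,0,0]]]}}

```text
clock: 10.0
tool_pos: [0.5159, -0.0595, 0.1544]
eef_rot: [0.59, 0.39, -0.59, 0.39]
wrist_force: [1.8, -0.9, -4.8]
opening: 0.0127
```

```bash
python3 st.py
```

```text
10.0 [ 0.5159 -0.0595  0.1544] F [ 1.83 -0.9  -4.82] T [-0.186 -0.378  0.274] yaw -23.06 op 0.0127 q [ 0.37  0.48 -0.44  1.94  0.28  0.78 -0.62] eff7 -0.18
```

Emit:
{"name": "move_arm", "arguments": {"deltas": [[0.1,[0,0,0],[0.4,0,0]],[0.1,[0,0,0],[0.5,0,0]],[0.1,[0,0,0],[0.4,0,0]],[0.1,[0,0,0],[0.2,0,0]],[0.1,[0,0,0],[0,0,0]]]}}

```text
clock: 10.5
tool_pos: [0.516, -0.0597, 0.1544]
eef_rot: [0.627, 0.326, -0.627, 0.327]
wrist_force: [4.1, -1.2, -7.7]
opening: 0.0129
```

```bash
python3 st.py
```

```text
10.5 [ 0.516  -0.0597  0.1544] F [ 4.13 -1.24 -7.74] T [-0.27  -0.707  0.242] yaw -35.0 op 0.0129 q [ 0.34  0.47 -0.39  1.94  0.25  0.78 -0.8 ] eff7 -0.48
```

Emit:
{"name": "move_arm", "arguments": {"deltas": [[0.1,[0.02,0.012,-0.009],[0.15,0,0]],[0.1,[0,0,0],[0.2,0,0]],[0.1,[0,0,0],[0.2,0,0]],[0.1,[0,0,0],[0.15,0,0]],[0.1,[0,0,0],[0,0,0]]]}}

```text
clock: 11.0
tool_pos: [0.5162, -0.0597, 0.154]
eef_rot: [-0.643, -0.295, 0.643, -0.295]
wrist_force: [-1.6, -1.6, 4.2]
opening: 0.013
```

```bash
python3 st.py
```

```text
11.0 [ 0.5162 -0.0597  0.154 ] F [-1.63 -1.57  4.24] T [-0.499  0.326  0.224] yaw -40.7 op 0.013 q [ 0.32  0.47 -0.36  1.94  0.23  0.77 -0.89] eff7 -0.41
```

Emit:
{"name": "move_arm", "arguments": {"deltas": [[0.1,[-0.014,0,0],[0.1,0,0]],[0.1,[0,0,0],[0.15,0,0]],[0.1,[0,0,0],[0.15,0,0]],[0.1,[0,0,0],[0,0,0]]]}}

```text
clock: 11.4
tool_pos: [0.5162, -0.0597, 0.1543]
eef_rot: [-0.651, -0.277, 0.651, -0.277]
wrist_force: [-0.8, -3.8, 2.1]
opening: 0.0131
```

```bash
python3 st.py
```

```text
11.4 [ 0.5162 -0.0597  0.1543] F [-0.81 -3.81  2.1 ] T [-0.749  0.089  0.223] yaw -43.92 op 0.0131 q [ 0.31  0.47 -0.35  1.94  0.22  0.77 -0.94] eff7 -0.4
```

Emit:
{"name": "move_arm", "arguments": {"deltas": [[0.1,[-0.008,0.007,0.007],[0.1,0,0]],[0.1,[0,0,0],[0.15,0,0]],[0.1,[0,0,0],[0.15,0,0]],[0.1,[0,0,0],[0,0,0]]]}}

```text
clock: 11.8
tool_pos: [0.5162, -0.0598, 0.1544]
eef_rot: [-0.658, -0.259, 0.658, -0.259]
wrist_force: [1.3, -2.9, -5.0]
opening: 0.0131
```

```bash
python3 st.py
```

```text
11.8 [ 0.5162 -0.0598  0.1544] F [ 1.34 -2.86 -4.97] T [-0.577 -0.353  0.2  ] yaw -47.1 op 0.0131 q [ 0.3   0.47 -0.34  1.94  0.22  0.77 -0.98] eff7 -0.4
```

Emit:
{"name": "move_arm", "arguments": {"deltas": [[0.1,[0,0.004,0.004],[0.15,0,0]],[0.1,[0,0,0],[0.2,0,0]],[0.1,[0,0,0],[0.15,0,0]],[0.1,[0,0,0],[0,0,0]]]}}

```text
clock: 12.2
tool_pos: [0.5162, -0.0599, 0.1545]
eef_rot: [0.667, 0.236, -0.667, 0.235]
wrist_force: [3.9, -1.4, -8.7]
opening: 0.0128
```

```bash
python3 st.py
```

```text
12.2 [ 0.5162 -0.0599  0.1545] F [ 3.95 -1.36 -8.71] T [-0.396 -0.664  0.241] yaw -51.1 op 0.0128 q [ 0.28  0.46 -0.32  1.94  0.2   0.77 -1.04] eff7 -0.41
```

Emit:
{"name": "move_arm", "arguments": {"deltas": [[0.1,[0.008,0.005,-0.006],[0.15,0,0]],[0.1,[0,0,0],[0.2,0,0]],[0.1,[0,0,0],[0.15,0,0]],[0.1,[0,0,0],[0,0,0]]]}}

```text
clock: 12.6
tool_pos: [0.5163, -0.06, 0.1544]
eef_rot: [-0.674, -0.212, 0.675, -0.212]
wrist_force: [0.2, -0.6, -3.9]
opening: 0.013
```

```bash
python3 st.py
```

```text
12.6 [ 0.5163 -0.06    0.1544] F [ 0.22 -0.63 -3.93] T [-0.231 -0.08   0.193] yaw -55.1 op 0.013 q [ 0.27  0.46 -0.3   1.94  0.19  0.77 -1.11] eff7 -0.4
```

Emit:
{"name": "move_arm", "arguments": {"deltas": [[0.1,[0,0,0],[0.15,0,0]],[0.1,[0,0,0],[0.2,0,0]],[0.1,[0,0,0],[0.15,0,0]],[0.1,[0,0,0],[0,0,0]]]}}

```text
clock: 13.0
tool_pos: [0.5164, -0.06, 0.1544]
eef_rot: [-0.681, -0.188, 0.682, -0.188]
wrist_force: [-0.4, 0.1, -2.2]
opening: 0.013
```

```bash
python3 st.py
```

```text
13.0 [ 0.5164 -0.06    0.1544] F [-0.4   0.14 -2.24] T [-0.172  0.04   0.171] yaw -59.1 op 0.013 q [ 0.26  0.46 -0.29  1.94  0.18  0.76 -1.17] eff7 -0.39
```

Emit:
{"name": "move_arm", "arguments": {"deltas": [[0.1,[0,0,0],[0.15,0,0]],[0.1,[0,0,0],[0.2,0,0]],[0.1,[0,0,0],[0.15,0,0]],[0.1,[0,0,0],[0,0,0]]]}}

```text
clock: 13.4
tool_pos: [0.5164, -0.06, 0.1544]
eef_rot: [-0.688, -0.165, 0.688, -0.165]
wrist_force: [-0.6, -1.5, -2.5]
opening: 0.0127
```

```bash
python3 st.py
```

```text
13.4 [ 0.5164 -0.06    0.1544] F [-0.55 -1.49 -2.51] T [-0.231  0.229  0.38 ] yaw -63.08 op 0.0127 q [ 0.25  0.46 -0.27  1.94  0.17  0.76 -1.23] eff7 -0.6
```

Emit:
{"name": "move_arm", "arguments": {"deltas": [[0.1,[0,0,0],[0.1,0,0]],[0.1,[0,0,0],[0,0,0]]]}}

```text
clock: 13.6
tool_pos: [0.5164, -0.0601, 0.1543]
eef_rot: [-0.689, -0.16, 0.689, -0.16]
wrist_force: [-2.1, -0.7, -0.9]
opening: 0.0128
```

```bash
python3 st.py
```

```text
13.6 [ 0.5164 -0.0601  0.1543] F [-2.08 -0.66 -0.94] T [-0.209  0.289  0.451] yaw -63.87 op 0.0128 q [ 0.24  0.46 -0.27  1.94  0.17  0.76 -1.24] eff7 -0.55
```

At the stop (torque rose 0.17→0.38→0.45 N m at constant rate). I ease the twist back to about 0.2 and start sliding.

Emit:
{"name": "move_arm", "arguments": {"deltas": [[0.1,[0,0,0],[-0.3,0,0]],[0.1,[0,0,0],[-0.2,0,0]],[0.1,[0,0,0],[0,0,0]]]}}

```text
clock: 13.9
tool_pos: [0.5164, -0.06, 0.1543]
eef_rot: [-0.683, -0.184, 0.683, -0.184]
wrist_force: [-1.7, -1.2, -1.3]
opening: 0.0131
```

```bash
python3 st.py
```

```text
13.9 [ 0.5164 -0.06    0.1543] F [-1.68 -1.2  -1.31] T [-0.073  0.392  0.194] yaw -59.85 op 0.0131 q [ 0.26  0.46 -0.29  1.94  0.18  0.76 -1.18] eff7 0.07
```

Emit:
{"name": "move_arm", "arguments": {"deltas": [[0.1,[0,0.02,-0.045],[0,0,0]],[0.1,[0,0.022,-0.045],[0,0,0]],[0.1,[0,0,0],[0,0,0]]]}}

```text
clock: 14.2
tool_pos: [0.5193, -0.0598, 0.1542]
eef_rot: [-0.682, -0.184, 0.684, -0.183]
wrist_force: [-4.8, -0.1, 2.7]
opening: 0.0129
```

```bash
python3 st.py
```

```text
14.2 [ 0.5193 -0.0598  0.1542] F [-4.76 -0.11  2.66] T [-0.167  1.19   0.121] yaw -59.91 op 0.0129 q [ 0.25  0.47 -0.28  1.93  0.18  0.77 -1.18] eff7 -0.2
```

Emit:
{"name": "move_arm", "arguments": {"deltas": [[0.1,[-0.012,0.06,-0.12],[0,0,0]],[0.1,[0,0.08,-0.165],[0,0,0]],[0.1,[0,0.08,-0.165],[0,0,0]],[0.1,[0,0.08,-0.165],[0,0,0]],[0.1,[0,0.05,-0.1],[0,0,0]]]}}

```text
clock: 14.7
tool_pos: [0.5507, -0.0573, 0.1543]
eef_rot: [-0.681, -0.184, 0.684, -0.183]
wrist_force: [-6.2, 1.9, 3.7]
opening: 0.013
```

```bash
python3 st.py
```

```text
14.7 [ 0.5507 -0.0573  0.1543] F [-6.22  1.88  3.71] T [0.067 1.551 0.22 ] yaw -59.9 op 0.013 q [ 0.24  0.51 -0.28  1.85  0.19  0.81 -1.18] eff7 -0.19
```

Emit:
{"name": "move_arm", "arguments": {"deltas": [[0.1,[-0.015,0.08,-0.165],[0,0,0]],[0.1,[0,0.08,-0.165],[0,0,0]],[0.1,[0,0.08,-0.165],[0,0,0]],[0.1,[0,0.08,-0.165],[0,0,0]],[0.1,[0,0.08,-0.165],[0,0,0]]]}}

```text
clock: 15.2
tool_pos: [0.587, -0.0543, 0.1544]
eef_rot: [-0.681, -0.184, 0.684, -0.183]
wrist_force: [-4.9, 0.5, -1.2]
opening: 0.0131
```

```bash
python3 st.py
```

```text
15.2 [ 0.587  -0.0543  0.1544] F [-4.87  0.53 -1.16] T [0.104 1.103 0.107] yaw -59.9 op 0.0131 q [ 0.22  0.56 -0.27  1.76  0.19  0.85 -1.19] eff7 -0.16
```

Emit:
{"name": "move_arm", "arguments": {"deltas": [[0.1,[0,0.08,-0.165],[0,0,0]],[0.1,[0,0.08,-0.165],[0,0,0]],[0.1,[0,0.08,-0.165],[0,0,0]],[0.1,[0,0.08,-0.165],[0,0,0]],[0.1,[0,0.05,-0.1],[0,0,0]]]}}

```text
clock: 15.7
tool_pos: [0.6214, -0.0515, 0.1544]
eef_rot: [-0.682, -0.184, 0.684, -0.183]
wrist_force: [-4.3, 0.8, -3.6]
opening: 0.0125
```

```bash
python3 st.py
```

```text
15.7 [ 0.6214 -0.0515  0.1544] F [-4.26  0.81 -3.56] T [0.391 1.018 0.136] yaw -59.87 op 0.0125 q [ 0.2   0.61 -0.27  1.67  0.19  0.89 -1.19] eff7 -0.17
```

Emit:
{"name": "move_arm", "arguments": {"deltas": [[0.1,[0,0.032,-0.068],[0,0,0]],[0.1,[0,0.032,-0.068],[0,0,0]],[0.1,[0,0.032,-0.068],[0,0,0]],[0.1,[0,0.016,-0.034],[0,0,0]],[0.1,[0,0,0],[0,0,0]]]}}

```text
clock: 16.2
tool_pos: [0.6323, -0.0506, 0.1545]
eef_rot: [-0.682, -0.184, 0.683, -0.184]
wrist_force: [-3.5, 2.6, -9.2]
opening: 0.0129
```

```bash
python3 st.py
```

```text
16.2 [ 0.6323 -0.0506  0.1545] F [-3.54  2.59 -9.22] T [0.681 0.698 0.211] yaw -59.83 op 0.0129 q [ 0.19  0.63 -0.26  1.64  0.2   0.9  -1.19] eff7 -0.17
```

116.3 mm so far; about 3.7 mm left. I creep to the stop.

Emit:
{"name": "move_arm", "arguments": {"deltas": [[0.1,[0.01,0.012,-0.023],[0,0,0]],[0.1,[0,0.011,-0.023],[0,0,0]],[0.1,[0,0.011,-0.023],[0,0,0]],[0.1,[0,0.008,-0.015],[0,0,0]],[0.1,[0,0,0],[0,0,0]]]}}

```text
clock: 16.7
tool_pos: [0.6352, -0.0504, 0.1545]
eef_rot: [-0.682, -0.185, 0.684, -0.183]
wrist_force: [-6.9, 3.4, -5.3]
opening: 0.013
```

```bash
python3 st.py
```

```text
16.7 [ 0.6352 -0.0504  0.1545] F [-6.93  3.44 -5.28] T [0.726 1.566 0.136] yaw -59.83 op 0.013 q [ 0.19  0.63 -0.26  1.63  0.2   0.91 -1.19] eff7 -0.16
```

Emit:
{"name": "move_arm", "arguments": {"deltas": [[0.1,[0.005,0.011,-0.023],[0,0,0]],[0.1,[0,0,0],[0,0,0]]]}}

```text
clock: 16.9
tool_pos: [0.6353, -0.0504, 0.1544]
eef_rot: [-0.681, -0.185, 0.685, -0.183]
wrist_force: [-10.5, 2.5, -0.6]
opening: 0.0128
```

```bash
python3 st.py
```

```text
16.9 [ 0.6353 -0.0504  0.1544] F [-10.48   2.49  -0.6 ] T [0.735 2.289 0.142] yaw -59.84 op 0.0128 q [ 0.19  0.64 -0.26  1.63  0.2   0.91 -1.19] eff7 -0.17
```

Against the lid's stop (no more travel, force up to 10 N). I relieve the push, release and retreat upward.

Emit:
{"name": "move_arm", "arguments": {"deltas": [[0.1,[0,-0.022,0.045],[0,0,0]],[0.1,[0,0,0],[0,0,0]]]}}

```text
clock: 17.1
tool_pos: [0.6351, -0.0504, 0.1545]
eef_rot: [-0.682, -0.184, 0.683, -0.184]
wrist_force: [-4.3, 3.7, -7.1]
opening: 0.0129
```

```bash
python3 st.py
```

```text
17.1 [ 0.6351 -0.0504  0.1545] F [-4.27  3.66 -7.09] T [0.83  0.977 0.134] yaw -59.82 op 0.0129 q [ 0.19  0.63 -0.26  1.63  0.2   0.9  -1.19] eff7 -0.17
```

Emit:
{"name": "move_arm", "arguments": {"deltas": [[0.4,[0,0,0],[0,0,0]],[0.4,[0,0,0],[0,0,0]],[0.4,[0,0,0],[0,0,0]],[0.4,[0,0,0],[0,0,0]]]}}

```text
clock: 17.5
tool_pos: [0.6369, -0.0517, 0.1557]
eef_rot: [0.684, 0.183, -0.682, 0.184]
wrist_force: [0.8, 0.8, -0.3]
opening: 0.0341
```

```bash
python3 st.py
```

```text
17.5 [ 0.6369 -0.0517  0.1557] F [ 0.79  0.8  -0.27] T [-0.029 -0.019  0.012] yaw -59.89 op 0.0341 q [ 0.19  0.63 -0.26  1.63  0.2   0.9  -1.19] eff7 -0.0
```

Emit:
{"name": "move_arm", "arguments": {"deltas": [[0.4,[-0.4,0,0],[0,0,0]],[0.4,[-0.8,0,0],[0,0,0]],[0.4,[-0.8,0,0],[0,0,0]],[0.4,[-0.8,0,0],[0,0,0]],[0.4,[0,0,0],[0,0,0]]]}}

```text
clock: 18.0
tool_pos: [0.639, -0.0511, 0.2736]
eef_rot: [0.686, 0.183, -0.679, 0.185]
wrist_force: [-0.2, -0.0, 0.7]
opening: 0.0338
```

Emit:
{"name": "move_arm", "arguments": {"deltas": [[0.4,[0,0.7,0.4],[0,0,0]],[0.4,[0,0.8,0.46],[0,0,0]],[0.4,[0,0.8,0.46],[0,0,0]],[0.4,[0,0.8,0.46],[0,0,0]],[0.4,[0,0,0],[0,0,0]]]}}

```text
clock: 18.5
tool_pos: [0.6351, -0.2025, 0.267]
eef_rot: [-0.683, -0.179, 0.684, -0.182]
wrist_force: [-1.1, -0.5, -0.2]
opening: 0.0341
```

```bash
python3 - <<'E'
from workcell import ctrl
from h import *
o=[]
for n in("scene","top"): o.append(cv2.resize(ctrl.capture(n)["img"][90:390,100:500],(400,300)) )
cv2.imwrite("pics/a5.png",np.hstack(o)[:,:,::-1])
E
python3 st.py
```

```text
18.6 [ 0.6362 -0.1953  0.267 ] F [-0.69  0.5  -0.99] T [0.059 0.017 0.002] yaw -59.98 op 0.0341 q [ 0.4   0.56 -0.25  1.46  0.14  1.14 -0.92] eff7 0.05
```

View pics/a5.png

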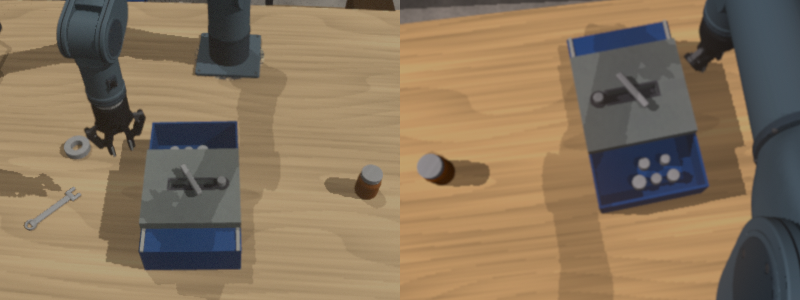

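The final view shows the lid back and the tray exposed. The bar is raised and turned, at (618,75)–(648,107) in the top view. The jar, ring and spanner look unmoved. I hand in.

```bash
python3 -c "
from workcell import ctrl; print(ctrl.hand_in())"
```

```text
the job is handed in; nothing more can be done
None
```

The lid is open against its end stop, with the handle out and turned, and the job is handed in at about 18.6 s on the robot clock. No verdict is reported.

- **Button:** I pressed with closed fingertips, and the highest force read was 8.2 N. A picture confirmed that the handle had popped up.
- **Handle:** I turned it clockwise until the torque rose from about 0.2 to 0.45 N m at the stop, with damage at 0.64. That puts the spindle near 1.07 rad. I then eased the twist off before sliding.
- **Lid:** It slid at roughly 4–6 N. At about 119 mm measured travel (the stop is at 120 mm), a further push raised the force to 10 N with no more movement.
- **Last checks:** The final picture shows the chest open and the handle out and turned. The jar, bearing ring and spanner look undisturbed and the robot is clear of everything. I judged the bystanders by eye, not by measurement.
- **Disagreements:**
  - The bar's angle in the last picture looks nearer 55° than the roughly 61° I worked out. That is a rough pixel reading and I did not resolve it, but the lid slid freely.
  - The two cameras disagreed by about 5 mm in x on the bar and button. I used the mean, and the jaws met no force until they closed on the bar.
  - The vertical force on the handle briefly read 4.2 N downward during the turn, just over the 4 N that would push it down. I corrected it at once and the handle stayed up.

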